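# Walk a stuck sample carrier out of its guide with a mallet

### The job

The sample carrier is stuck in its guide under the two sprung keepers. Take the mallet and walk the carrier out with light taps on its two rear ears, one side and then the other, until both of its wings are clear of the keepers; do not hit it hard, do not touch the carrier with the gripper and leave the other things where they are. Finally stand the mallet back on its head on the bench.

Things in the scene. Friction and masses are not known exactly. Their poses are not given: they have to be found in the camera images.
- fixture: Dark steel guide fixture fixed to the bench, 200x160 mm, base plate 8 mm thick; two rails carry the carrier 20 mm above the bench. Origin: on the bench under the middle of the carrier's rear edge when it is fully home. +x is the way out (roughly away from the robot), +y left, z up. The carrier's travel ends at about 50 mm, where its ears meet the keeper brackets.
- stop_post (a point): Top centre of the fixture's stop post, 60 mm above the bench, which stands behind the middle of the carrier's rear edge: fixture x = -16 to -2 mm, y = -18 to 18 mm. Because of it only the ears can be struck.
- clear_line (a point): Point at fixture x = 94 mm, y = 0, z = 34 mm: the front edge of both keeper pads lies on this line across. The pads (x = 68 to 94 mm, y = +-40 to +-60 mm) are sprung down on the carrier's wings with about 2.5 N each; their brackets reach from x = 64 to 98 mm, out to y = +-78 mm and up to z = 62 mm.
- carrier: Loose aluminium plate, 100 mm long (x), 132 mm wide, a round test block fixed on it, about 0.5 kg in all. Origin: 62 mm ahead of the middle of its rear edge, at the underside, 20 mm above the bench (fixture x = 62 mm when home); +x is the way out. A 30 mm keel below runs in a 32.4 mm slot, so it can skew only about 0.08 rad. It starts 0 to 3 mm out, skewed up to 0.04 rad. Its wings are clear after about 39 mm of travel.
- ear_left (a point): Striking point on the flat rear face of the carrier's left (+y) ear, 50 mm above the bench; the ear is 36 mm wide (y), 40 mm high (20 to 60 mm above the bench), 14 mm thick. Strike it here (the head clear of the rails) in the carrier's +x direction. At about 6 to 12 N this side slides forward while the other stays, up to 16 mm; then the skewed carrier jams, the force rises, and only the other ear will move.
- ear_right (a point): The same for the right (-y) ear. The ears are 96 mm apart, centre to centre.
- wing_left (a point): Middle of the rear top edge of the carrier's left wing (carrier x = -7 mm, y = 50 mm), 34 mm above the bench; must end beyond the clear line, at fixture x > 94 mm. The wing is 45 mm long, y = 36 to 62 mm, 14 mm thick and lies under the keeper pad.
- wing_right (a point): The same for the right (-y) wing.
- mallet: Mallet with a black nylon head 95 mm long (x), 40 mm wide and high, standing on the side of its head with the wooden handle straight up; handle 30 mm (x) by 24 mm (y), reaching to 106 mm above the bench. 0.35 kg. Origin: centre of the head's underside. A fixed black slab 92 mm high lies just behind it. It strikes with either end of its head (x = +-47.5 mm, y = 0, z = 20 mm).
- oil_bottle: oil bottle with a spout, 42 mm across, 118 mm high; origin: centre of its underside. Bystander, leave alone.
- carton_a: closed bearing carton, 71x60x50 mm; origin: centre of its underside. Bystander, leave alone.
- brush: flat swarf brush lying flat, 180 mm long, 10 mm thick; origin: centre of its underside. Bystander, leave alone.
- micrometer: micrometer lying flat, 130 mm long, 12 mm thick; origin: centre of its underside. Bystander, leave alone.
- ring_a: bearing ring, 90 mm across, 18 mm high; origin: centre of its underside. Bystander, leave alone.

How it is judged:
On the way, in this order (a step that is already met when the one before it is completed fails the run):
1. the mallet is lifted off the bench (15 mm) while the carrier is still home (height (world z) of mallet above 0.015 m and x of carrier in the frame of fixture below 0.067 m), for 0.1 s.
2. the mallet, not anything else, has started the carrier: it is 7 mm out, with the mallet on it (x of carrier in the frame of fixture above 0.069 m and contact force between mallet and carrier above 0.5 N).
3. the carrier is half way, 20 mm out, with the mallet on it (x of carrier in the frame of fixture above 0.082 m and contact force between mallet and carrier above 0.5 N).
At the end, for the whole second after the job is handed in: Both wings' rear edges lie beyond the keeper pads' front edge (fixture x > 94 mm); the carrier lies flat on its rails (origin 16 to 24 mm up, tilt under 0.06 rad); the mallet stands on its head on the bench (tilt under 0.1 rad, origin within 5 mm of the bench top); both at rest (x of each of wing_left, wing_right in the frame of fixture above 0.094 m and height (world z) of carrier between 0.016 and 0.024 m and angle between carrier's own z axis and vertical below 0.06 rad and linear speed of each of carrier, mallet below 0.01 m/s and angle between mallet's own z axis and vertical below 0.1 rad and height (world z) of mallet between -0.005 and 0.005 m); the robot touches nothing.
It fails at once if the carrier is hit or pressed with the mallet with more than 55 N (contact force between mallet and carrier above 55 N).
It fails at once if the gripper or arm touches the carrier (contact force between any of the fingers, the arm and carrier above 0.5 N).
It fails at once if a bystander (bottle, carton, brush, micrometer or ring) is moved by more than 15 mm (distance of any of oil_bottle, carton_a, brush, micrometer, ring_a from where it was at the start of the episode above 0.015 m).
It also fails if it takes over 64 s, if anything falls off the work surface, if the arm or the gripper's body presses on something with over 40 N, if the wrist force passes 120 N, or if a joint passes its speed limit or range.

### The arm

A 7-joint arm with a two-finger parallel gripper is mounted at the origin on a cart in front of the work surface, level with it; the furniture and walls round the work are solid. World frame = base frame: x ahead of the robot, y to its left, z up, the work surface at z = 0. Lengths are in m, angles in rad, forces in N, time in s.
With the tool pointing down it reaches from about 0.4 to 0.875 m from the base axis. Payload 19.3 kg.
Tool frame: the origin (TCP) lies on the centre line of the jaws, within the pads' length; the fingertips stand 8 mm ahead of it and the grasp point (between the pads) lies 11 mm behind it; z points along the fingers, y is the line along which they close (so a half turn about z gives the same grasp; the last joint's range is limited). The gripper opens to 85 mm and grips with 20 to 120 N. Pads are 22 mm wide; open, the fingers measure 114 mm over their backs; the gripper's body (76 mm by 85 mm) begins 54 mm behind the grasp point. The pads swing forward as they close: fully open they stand 13 mm farther back than shut.
Start: joints at [1.097, 0.521, -0.036, 1.599, 0.021, 1.021, -0.113], TCP at [0.246, -0.575, 0.239] pointing down, gripper open.
Joint ranges: [-2.91, 2.91], [-0.3, 2.13], [-1.5, 1.42], [0.17, 2.43], [-1.26, 4.41], [0.16, 1.93], [-2.52, 2.52]. Speed limits (rad/s): [1.89, 1.89, 2.39, 2.39, 3.01, 3.01, 3.01].

### API

Orientations are given as [roll, pitch, yaw] about the fixed x, y, z axes, in that order (R = Rz(yaw) Ry(pitch) Rx(roll)).
In Python, from workcell import status, grab_frame, camera_params, bot, search_frame, silhouettes gives the robot as it stands.
- The arm moves only by the shell command python3 -m creep 'ROWS' [FORCE]. ROWS is JSON, a list of rows, each a list of 5 numbers: the shift along the tool's x, y, z in units of 60 mm (1.0 is 60 mm), then the turn about the tool's z in units of 8 degrees (1.0 is 8 degrees), then the opening, from 0 (shut) to 1 (fully open). In form: [[x, y, z, twist, hand], ...]. A call has 1 to 5 rows; each row is the pose to reach, as a shift and turn from the pose commanded when the call began, along the tool's axes at that moment; what a row does not reach only later rows make up. A row lasts 1/8 s, in which the tool goes at most 62.5 mm and 10.7 degrees, less where a joint would pass 70% of its speed; a pose out of reach is approached as far as the arm can. A call with a gripper value outside its range is refused whole. The fingers move at their own pace and stop on an object; FORCE is the grip in N (left out, the last holds). Time passes only in rows, so rows that repeat a pose let the fingers close. It gives the time, the measured TCP pose, the force, the opening and the grip force at its end, in the units of the state.
- status.observe(): the state, without advancing time (a new reading comes with each control period).
- grab_frame(name): name is "side" or "top"; returns the picture (420x560x3 uint8, blue, green, red); there is no depth.
- camera_params(name): a dict with "K" (3x3 intrinsics, pixels), "rvec" (rotation vector, rad) and "tvec" (3), from world to camera coordinates, as OpenCV has them. Camera axes: x right, y down, z forward; pixel columns grow to the right and rows downward; lengths in m; the calibration is good to about 2 mm. A picture is of the moment at which its call begins. camera_params takes no time and is no camera call.
- bot.job_done(): hands the job in; it is judged then, once.
Trained networks look in the newest picture that a camera, given by its name, has taken for a name from the list of things; names that differ only in an ending like _2 or _b are one class to them, and where a whole thing is asked for, a point or a joint stands for the part that bears it (a point fixed in the world has none). Each returns a list of dicts, best first, with "p" (0 to 1); they miss things now and then, are a little off and sometimes report something else, mostly with a low value. They report only what shows in the picture. A call takes as long as a camera call.
- search_frame(camera, name): "extent" ([left, top, right, bottom] as shares, 0 to 1, of the picture: columns of its width, rows of its height, round what is visible of it).
- silhouettes(camera, name): "mask" (420x560 bool, what is visible of it) and "extent" ([left, top, right, bottom] as shares, 0 to 1, of the picture: columns of its width, rows of its height, round what is visible of it).
The state is a dict: "clock": time; "qpos": joint angles; "qd": joint speeds; "joint_efforts": joint torques, N m; "position": TCP position; "tool_rot": TCP orientation; "force": force on the tool from outside, world axes, zero at the start; "moment": the same for the moment, N m; "grip_width": finger opening in m; "finger_force": force on a finger pad.
Only numpy, scipy, OpenCV 4.12 (cv2) and the standard library are available. Lean on these libraries where they do the work, as an engineer would, in place of code of your own. Each camera call takes 0.05 s, during which the arm holds its last target. There are 200 camera calls.

## Working session

There is one attempt and no reset: what is moved stays moved. The work goes in short steps, Python scripts to look and compute and a shell command to move; the robot and the scene stay as the last step left them, time stands still between calls to the robot, and variables do not carry over. Pictures are saved under pics/ and viewed, at most 10 in all, crops included, and the job is handed in when it is done.

```bash
mkdir -p pics
python3 - <<'E'
from workcell import *
import cv2,numpy as np
for c in("side","top"):
    im=grab_frame(c);cv2.imwrite(f"pics/{c}0.png",im)
    p=camera_params(c);R=cv2.Rodrigues(np.array(p["rvec"],float))[0];print(c,p["K"],(-R.T@np.array(p["tvec"]).ravel()).round(3),R.round(3).tolist())
    for n in["mallet","carrier","fixture","ear_left","ear_right","stop_post","clear_line","wing_left","wing_right"]:
        r=search_frame(c,n)
        print(c,n,[(round(d["p"],2),(np.array(d["extent"])*[560,420,560,420]).round(1).tolist()) for d in r[:3]])
print(status.observe())
E
```

```text
side [[488.92860134   0.         273.15849522]
 [  0.         488.92860134 214.87301476]
 [  0.           0.           1.        ]] [ 0.163 -1.211  0.611] [[0.954, -0.3, -0.017], [-0.141, -0.397, -0.907], [0.266, 0.867, -0.421]]
side mallet [(0.61, [237.3, 223.5, 274.8, 277.8])]
side carrier [(0.53, [239.6, 172.9, 273.4, 194.0])]
side fixture [(0.54, [237.2, 167.9, 280.8, 195.7])]
side ear_left [(0.71, [240.4, 172.2, 272.2, 192.3])]
side ear_right [(0.78, [241.3, 171.1, 274.7, 192.5])]
side stop_post [(0.54, [241.7, 166.8, 280.4, 191.8])]
side clear_line [(0.82, [243.3, 167.7, 280.6, 193.0])]
side wing_left [(0.54, [242.2, 174.2, 272.5, 191.3])]
side wing_right [(0.65, [241.4, 170.7, 275.3, 187.9])]
top [[537.52368917   0.         280.34653914]
 [  0.         537.52368917 213.84352071]
 [  0.           0.           1.        ]] [ 0.195 -0.047  1.576] [[-0.055, -0.998, -0.001], [-0.976, 0.054, -0.211], [0.211, -0.01, -0.977]]
top mallet [(0.95, [322.1, 237.5, 355.8, 262.3])]
top carrier [(0.6, [161.9, 188.3, 214.8, 227.7])]
top fixture [(0.77, [149.0, 160.2, 215.5, 231.1]), (0.25, [12
[... 421 characters left out ...]
])]
{'clock': 1.0, 'qpos': array([ 1.0968257 ,  0.52136852, -0.03632313,  1.59951597,  0.02122141,
        1.02110652, -0.11280851]), 'qd': array([ 0.00023405, -0.00055343,  0.00021934,  0.00031461, -0.00065865,
        0.00107553,  0.00116712]), 'joint_efforts': array([ 4.98066288e-05, -9.26841617e+01,  1.97836004e+00, -3.70249629e+01,
        1.80096907e-02,  1.91563726e-03, -4.92547110e-05]), 'position': array([ 0.2455327 , -0.57473353,  0.23930442]), 'tool_rot': array([-3.14158027e+00,  7.77090465e-06,  4.03750729e-01]), 'force': array([ 0.03038104, -0.44980563,  0.42322134]), 'moment': array([ 0.03070235, -0.02522999, -0.03165554]), 'finger_force': 0.0, 'grip_width': 0.0854240965764044}
```

View pics/side0.png

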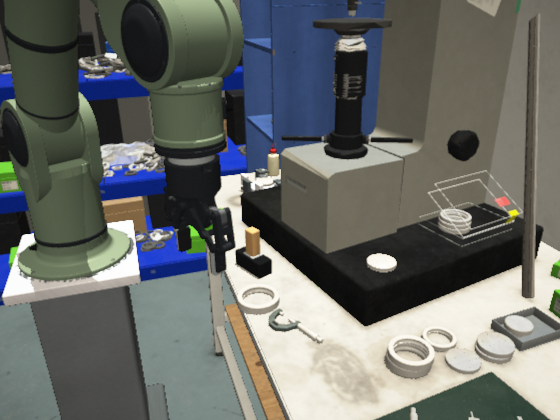

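View pics/top0.png

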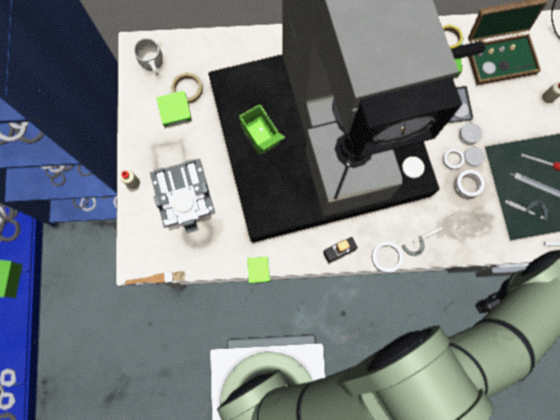

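The side view shows the mallet at about (253,250), with the fixture mostly hidden behind the slab at about (256,183). The top view shows the fixture at about (183,193), with the carrier's round block at (184,203), and the mallet at (341,249). I'll zoom in on both.

```bash
cat > h.py <<'E'
import cv2,numpy as np
from workcell import *
def cam(c):
    p=camera_params(c);return np.array(p["K"],float),np.array(p["rvec"],float).reshape(3,1),np.array(p["tvec"],float).reshape(3,1)
def proj(c,P):
    K,r,t=cam(c);return cv2.projectPoints(np.array(P,float).reshape(-1,3),r,t,K,None)[0].reshape(-1,2)
def back(c,u,z):
    K,r,t=cam(c);R=cv2.Rodrigues(r)[0];d=R.T@np.linalg.solve(K,[u[0],u[1],1.]);o=(-R.T@t).ravel();return o+d*(z-o[2])/d[2]
def crop(im,x0,y0,x1,y1,s):return cv2.resize(im[y0:y1,x0:x1],None,fx=s,fy=s,interpolation=cv2.INTER_CUBIC)
E
python3 - <<'E'
from h import *
t=cv2.imread("pics/top0.png");s=cv2.imread("pics/side0.png")
A=crop(t,138,145,228,245,6)   #540x600
B=crop(t,318,232,360,267,6)   #252x210
C=crop(s,230,160,290,285,3) #180x375
o=np.zeros((600,800,3),np.uint8);o[:600,:540]=A;o[:210,541:793]=B;o[215:590,545:725]=C
cv2.imwrite("pics/z.png",o)
m=silhouettes("top","mallet")[0]["mask"];ys,xs=np.nonzero(m);print(cv2.minAreaRect(np.c_[xs,ys].astype(np.float32)),m.sum())
for u in[(183,193),(184,203),(341,249)]:print(back("top",u,.04))
E
```

```text
((340.1000061035156, 248.70001220703125), (13.86362075805664, 32.64659118652344), 63.43495178222656) 444
[0.60516824 0.22016745 0.04      ]
[0.57467364 0.21773828 0.04      ]
[ 0.4132981  -0.23203534  0.04      ]
```

View pics/z.png

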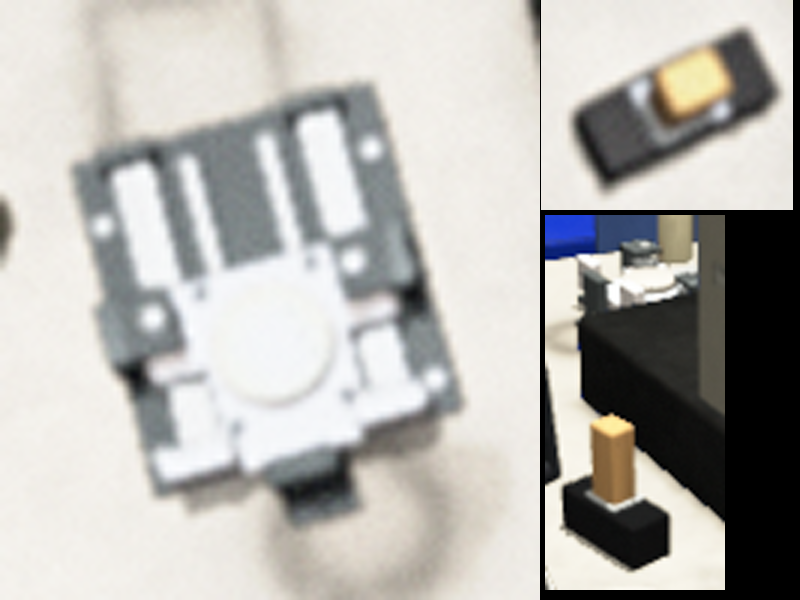

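The crops show the brackets' outer corners at about (97,303), (112,366), (400,226) and (415,288) in the 6x crop. The ears are at (195,465) and (395,405), the stop post is at about (300,470), and the mallet handle leans away from the camera as expected. Next I'll fit the poses and check them with an overlay.

```bash
cat > fit.py <<'E'
from h import *
from scipy.optimize import minimize,least_squares
def T(p,P,z0=0):
    x,y,a=p;c,s=np.cos(a),np.sin(a);P=np.atleast_2d(np.array(P,float))
    return np.c_[x+c*P[:,0]-s*P[:,1],y+s*P[:,0]+c*P[:,1],P[:,2]+z0]
def box(x0,x1,y0,y1,z0,z1):return np.array([(x,y,z) for x in(x0,x1) for y in(y0,y1) for z in(z0,z1)],float)/1000
def hull(im,c,p,B,col=None,S=1,o=(0,0)):
    q=((proj(c,T(p,B))-o+.5)*S-.5);cv2.fillConvexPoly(im,cv2.convexHull((q*16).astype(np.int32).reshape(-1,1,2)),1,shift=4)
def wire(im,c,p,B,S,o,col):
    q=((proj(c,T(p,B))-o+.5)*S-.5)
    for i in range(8):
        for b in(1,2,4):
            if not i&b: cv2.line(im,*[tuple(int(v) for v in q[k]) for k in(i,i|b)],col,1,cv2.LINE_AA)
HEAD=box(-47.5,47.5,-20,20,0,40);HAND=box(-15,15,-12,12,40,106)
E
python3 - <<'E'
from fit import *
t=cv2.imread("pics/top0.png");sd=cv2.imread("pics/side0.png")
# fixture
M=np.array([(98,78,62),(64,78,62),(98,-78,62),(64,-78,62),(-9,0,60)])/1000
px=np.array([(97,303),(112,366),(400,226),(415,288),(300,467)])/6+[138,145]
f=least_squares(lambda p:(proj("top",T(p,M))-px).ravel(),[.5,.2,.25]);F=f.x;print("fix",F.round(4),f.fun.round(2))
# mallet: IoU over both cameras
ms={}
for c in("top","side"):
    r=silhouettes(c,"mallet");ms[c]=r[0]["mask"] if r else None
def cost(p):
    s=0
    for c in ms:
        m=np.zeros((420,560),np.uint8);hull(m,c,p,HEAD);hull(m,c,p,HAND);m=m>0
        s+=1-(m&ms[c]).sum()/(m|ms[c]).sum()
    return s
best=min((minimize(cost,[.41,-.232,a],method="Nelder-Mead",options=dict(initial_simplex=np.array([[.41,-.232,a],[.42,-.232,a],[.41,-.222,a],[.41,-.232,a+.15]]))) for a in(1.8,2.0,2.2)),key=lambda r:r.fun)
Mp=best.x;print("mallet",Mp.round(4),best.fun)
print("slab edge",back("top",(253,240),.092).round(3),back("top",(437,193),.092).round(3))
np.save("F.npy",F);np.save("M.npy",Mp)
A=crop(t,138,145,228,245,6);o=np.array([138,145])
for B,col in((box(64,98,40,78,8,62),(0,0,255)),(box(64,98,-78,-40,8,62),(0,0,255)),(box(-16,-2,-18,18,8,60),(0,160,0)),(box(0,14,30,66,20,60),(255,0,0)),(box(0,14,-66,-30,20,60),(255,0,0))):wire(A,"top",F,B,6,o,col)
Bm=crop(t,318,232,360,267,6);C=crop(sd,230,160,290,285,3)
for B in(HEAD,HAND):wire(Bm,"top",Mp,B,6,np.array([318,232]),(0,0,255));wire(C,"side",Mp,B,3,np.array([230,160]),(0,0,255))
o=np.zeros((600,800,3),np.uint8);o[:600,:540]=A;o[:210,541:793]=Bm;o[215:590,545:725]=C
cv2.imwrite("pics/z2.png",o)
E
```

```text
fix [0.5172 0.2061 0.2084] [-0.89 -0.12 -0.89  0.39  0.86 -0.8   1.07 -0.24 -0.14  0.7 ]
mallet [ 0.415  -0.2285  1.9229] 0.30919636251496674
slab edge [0.445 0.018 0.092] [ 0.551 -0.511  0.092]
```

View pics/z2.png

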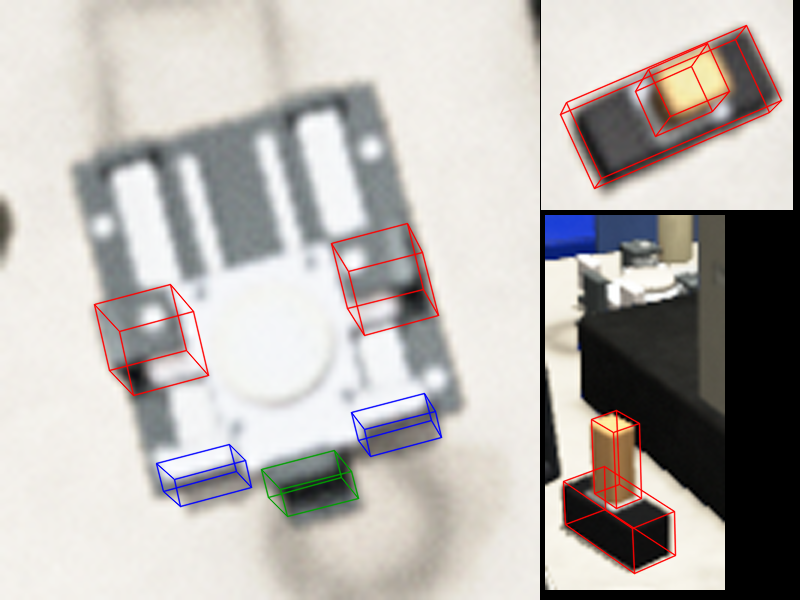

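The overlay fits to about 2 mm. The mallet is at (0.415, -0.2285) with yaw 1.92, and the fixture is at (0.517, 0.206) with yaw 0.21. I'll approach above the handle with the jaws along the head axis.

```bash
cat > go.py <<'E'
import sys
from h import *
from scipy.spatial.transform import Rotation as Ro
def rel(p,yaw):
    s=status.observe();R=Ro.from_euler("xyz",s["tool_rot"]).as_matrix()
    d=R.T@(np.array(p)-s["position"])/.06;tw=-(yaw-s["tool_rot"][2]);tw=(tw+np.pi)%(2*np.pi)-np.pi
    return d.round(3),round(np.degrees(tw)/8,3)
if __name__=="__main__":print(*rel([float(v) for v in sys.argv[1:4]],float(sys.argv[4])))
E
python3 -m creep '[[4.87,-4.2,0.5,0.37,1],[4.87,-4.2,0.5,0.37,1],[4.87,-4.2,0.5,0.37,1],[4.87,-4.2,0.5,0.37,1],[4.87,-4.2,0.5,0.37,1]]' 
python3 -m creep '[[0,0,0,0,1],[0,0,0,0,1]]'
python3 go.py .415 -.2285 .058 .352
```

```text
clock: 1.78
position: [0.3833, -0.2932, 0.2152]
tool_rot: [3.141, -0.0, 0.352]
force: [0.8, -1.1, -0.1]
grip_width: 0.0854
finger_force: 0.0
clock: 2.02
position: [0.3826, -0.2952, 0.2152]
tool_rot: [3.141, 0.0, 0.352]
force: [-0.1, -0.6, 0.4]
grip_width: 0.0848
finger_force: 0.0
[ 0.891 -0.858  2.62 ] 0.003
```

```bash
python3 -m creep '[[0.89,-0.86,0.7,0,1],[0.89,-0.86,0.7,0,1],[0.89,-0.86,0.7,0,1],[0.89,-0.86,0.7,0,1]]'
python3 - <<'E'
from h import *
A=crop(grab_frame("side"),220,130,300,290,3.5);t=grab_frame("top");B=crop(t,300,200,390,290,5)
o=np.zeros((570,800,3),np.uint8);o[:A.shape[0],:A.shape[1]]=A;o[:450,300:750]=B;cv2.imwrite("pics/g.png",o)
E
python3 go.py .415 -.2285 .058 .352
```

```text
clock: 2.52
position: [0.4145, -0.2296, 0.1734]
tool_rot: [3.141, 0.0, 0.35]
force: [0.0, -0.3, -0.3]
grip_width: 0.0854
finger_force: 0.0
[ 0.012 -0.015  1.925] -0.015
```

View pics/g.png

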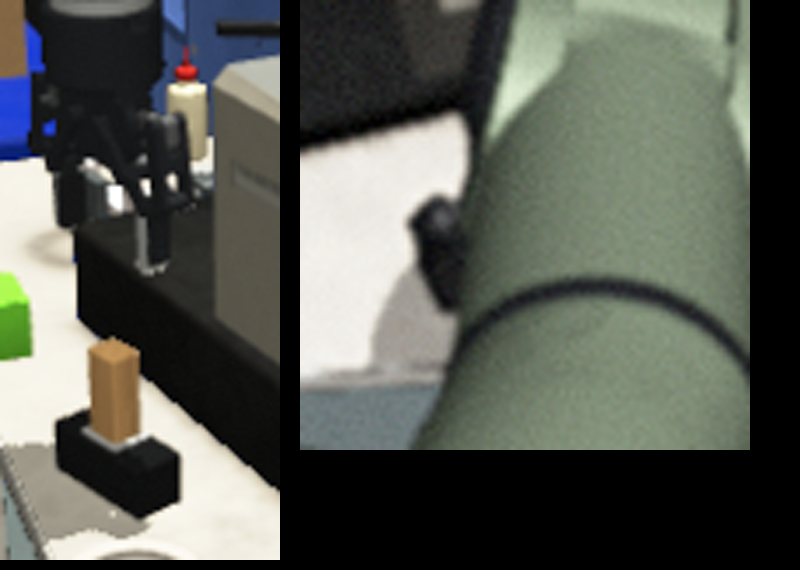

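The fingers, at about (80,215) and (150,265), straddle the handle line at about (115,345). I'll descend and grip.

```bash
python3 -m creep '[[0.01,-0.015,1,0,1],[0.01,-0.015,1.92,0,1],[0.01,-0.015,1.92,0,1],[0.01,-0.015,1.92,0,1]]' 
python3 -m creep '[[0,0,0,0,0],[0,0,0,0,0],[0,0,0,0,0],[0,0,0,0,0],[0,0,0,0,0]]' 100
python3 -m creep '[[0,0,-0.3,0,0],[0,0,-1.0,0,0],[0,0,-1.5,0,0]]'
python3 - <<'E'
from h import *
A=crop(grab_frame("side"),220,130,300,290,3.5);cv2.imwrite("pics/g2.png",A)
F=np.load("F.npy");print(F)
E
```

```text
clock: 3.12
position: [0.4157, -0.2278, 0.0596]
tool_rot: [3.14, -0.001, 0.351]
force: [0.4, -0.0, 0.2]
grip_width: 0.0857
finger_force: 0.0
clock: 3.75
position: [0.4155, -0.2272, 0.0588]
tool_rot: [3.141, -0.001, 0.352]
force: [-3.3, 1.0, 20.6]
grip_width: 0.0292
finger_force: 91.0
clock: 4.12
position: [0.4151, -0.227, 0.1494]
tool_rot: [3.141, -0.0, 0.352]
force: [0.3, -0.4, -3.5]
grip_width: 0.0289
finger_force: 93.3
[0.51719452 0.20610214 0.20842463]
```

View pics/g2.png

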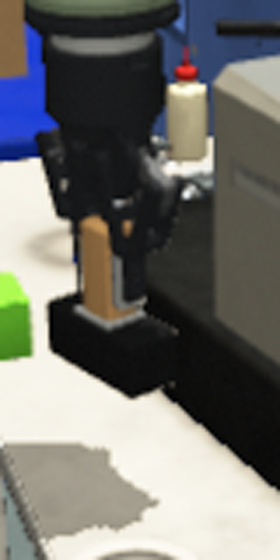

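The mallet is lifted upright. Now I'll carry it behind the left ear while turning.

```bash
python3 go.py .4408 .2410 .18 1.779
python3 -m creep '[[0,0,-0.5,0,0],[0.5,-0.9,-0.5,-1,0],[1,-1.8,-0.5,-2.3,0],[1.5,-2.7,-0.5,-3.6,0],[2,-3.6,-0.5,-4.9,0]]'
python3 go.py .4408 .2410 .18 1.779
```

```text
[ 3.077 -7.189 -0.473] -10.221
clock: 4.8
position: [0.4532, 0.019, 0.1778]
tool_rot: [3.141, 0.0, 1.042]
force: [1.7, -0.1, -3.9]
grip_width: 0.0293
finger_force: 93.6
[ 3.091 -2.045 -0.036] -5.279
```

```bash
python3 -m creep '[[0.8,-0.4,0,-1.3,0],[1.5,-0.9,0,-2.6,0],[2.3,-1.4,0,-3.9,0],[3.05,-2.0,0,-5.2,0],[3.05,-2.0,0,-5.2,0]]'
python3 -m creep '[[0,0,0,0,0]]'
python3 - <<'E'
from h import *
t=grab_frame("top");s=grab_frame("side")
o=np.zeros((600,800,3),np.uint8);A=crop(t,130,140,270,290,4);o[:600,:560]=A
B=crop(s,225,120,285,220,4);o[:400,560:800]=B;cv2.imwrite("pics/k.png",o)
E
python3 go.py .4408 .2410 .089 1.779
```

```text
clock: 5.42
position: [0.4418, 0.24, 0.1776]
tool_rot: [-3.141, -0.002, 1.771]
force: [-0.5, -1.4, -3.5]
grip_width: 0.0288
finger_force: 94.1
clock: 5.55
position: [0.443, 0.2352, 0.1774]
tool_rot: [-3.141, 0.001, 1.762]
force: [0.4, -0.5, -3.2]
grip_width: 0.0288
finger_force: 94.1
[ 0.115 -0.022  1.478] -0.134
```

View pics/k.png

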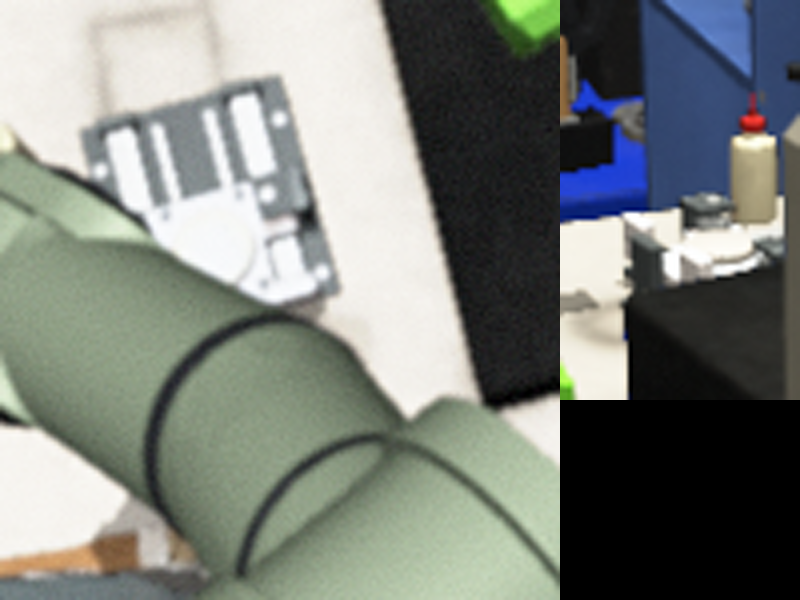

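The arm hides the left side from above. The side view shows the fixture undisturbed. I'll descend and feel for the left ear.

```bash
cat > st.py <<'E'
from h import *
F=np.load("F.npy");s=status.observe();c,q=np.cos(F[2]),np.sin(F[2]);d=s["position"]-[F[0],F[1],0]
f=s["force"]
print("t %.2f headfront x %.1f y %.1f bottom %.1f | F along %.1f lat %.1f z %.1f yawrel %.3f w %.4f"%(s["clock"],1e3*(c*d[0]+q*d[1])+47.5,1e3*(-q*d[0]+c*d[1]),1e3*d[2]-59,c*f[0]+q*f[1],-q*f[0]+c*f[1],f[2],s["tool_rot"][2]-np.pi/2-F[2],s["grip_width"]))
E
python3 -m creep '[[0.11,-0.02,0.5,-0.13,0],[0.11,-0.02,1.0,-0.13,0],[0.11,-0.02,1.48,-0.13,0],[0.11,-0.02,1.48,-0.13,0],[0.11,-0.02,1.48,-0.13,0]]'; python3 st.py
python3 -m creep '[[0,0.05,0,0,0],[0,0.1,0,0,0],[0,0.15,0,0,0],[0,0.2,0,0,0]]'>/dev/null; python3 st.py
python3 -m creep '[[0,0.04,0,0,0],[0,0.08,0,0,0]]'>/dev/null; python3 st.py
```

```text
clock: 6.28
position: [0.4413, 0.2418, 0.09]
tool_rot: [3.141, -0.0, 1.78]
force: [0.3, 1.0, -2.7]
grip_width: 0.0292
finger_force: 93.7
t 6.28 headfront x -19.3 y 50.6 bottom 31.0 | F along 0.5 lat 0.9 z -2.7 yawrel 0.000 w 0.0292
t 6.78 headfront x -7.5 y 50.9 bottom 30.2 | F along 0.7 lat 0.3 z -3.4 yawrel 0.001 w 0.0291
t 7.03 headfront x -2.9 y 50.9 bottom 30.0 | F along 0.3 lat 0.2 z -3.9 yawrel 0.001 w 0.0290
```

```bash
for i in 1 2; do :; done
python3 -m creep '[[0,0.04,0,0,0],[0,0.08,0,0,0]]'>/dev/null; python3 st.py
python3 -m creep '[[0,0.03,0,0,0],[0,0.06,0,0,0]]'>/dev/null; python3 st.py
python3 -m creep '[[0,0.03,0,0,0],[0,0.06,0,0,0]]'>/dev/null; python3 st.py
```

```text
t 7.28 headfront x 1.9 y 50.9 bottom 30.1 | F along 0.2 lat 0.1 z -3.3 yawrel 0.001 w 0.0292
t 7.53 headfront x 4.3 y 50.8 bottom 29.8 | F along -8.9 lat 1.7 z -2.3 yawrel 0.001 w 0.0291
t 7.78 headfront x 7.5 y 50.9 bottom 29.6 | F along -8.7 lat 1.6 z -3.8 yawrel 0.002 w 0.0289
```

Contact came near x = 3 mm at 9 N, and the left side is sliding. I'll continue.

```bash
python3 -m creep '[[0,0.03,0,0,0],[0,0.06,0,0,0]]'>/dev/null; python3 st.py
python3 -m creep '[[0,0.03,0,0,0],[0,0.06,0,0,0]]'>/dev/null; python3 st.py
```

```text
t 8.03 headfront x 10.9 y 51.1 bottom 29.5 | F along -10.5 lat 3.0 z -2.8 yawrel 0.002 w 0.0287
t 8.28 headfront x 14.2 y 51.4 bottom 29.5 | F along -11.9 lat 3.4 z -2.5 yawrel 0.002 w 0.0289
```

```bash
python3 -m creep '[[0,0.03,0,0,0]]'>/dev/null; python3 st.py
python3 -m creep '[[0,-0.65,0,0,0],[0,-0.65,0,0,0],[-0.9,-0.65,0,0,0],[-1.69,-0.65,0,0,0],[-1.69,-0.65,0,0,0]]'>/dev/null; python3 st.py
```

```text
t 8.40 headfront x 15.9 y 51.5 bottom 29.5 | F along -12.4 lat 3.9 z -2.8 yawrel 0.002 w 0.0293
t 9.03 headfront x -20.5 y -54.4 bottom 30.0 | F along 0.1 lat 0.6 z -3.2 yawrel -0.004 w 0.0291
```

```bash
python3 -m creep '[[0,0.1,0,0,0],[0,0.2,0,0,0],[0,0.3,0,0,0]]'>/dev/null; python3 st.py
python3 -m creep '[[0,0.03,0,0,0],[0,0.06,0,0,0]]'>/dev/null; python3 st.py
```

```text
t 9.40 headfront x -2.2 y -49.7 bottom 30.1 | F along 0.4 lat -1.1 z -3.3 yawrel 0.002 w 0.0292
t 9.65 headfront x 0.7 y -50.3 bottom 30.0 | F along 0.6 lat -0.9 z -3.2 yawrel 0.002 w 0.0292
```

```bash
python3 -m creep '[[0,0.03,0,0,0],[0,0.06,0,0,0]]'>/dev/null; python3 st.py
python3 -m creep '[[0,0.03,0,0,0],[0,0.06,0,0,0]]'>/dev/null; python3 st.py
python3 -m creep '[[0,0.03,0,0,0],[0,0.06,0,0,0]]'>/dev/null; python3 st.py
```

```text
t 9.90 headfront x 4.4 y -50.5 bottom 30.1 | F along -0.5 lat 1.1 z -3.7 yawrel 0.001 w 0.0293
t 10.15 headfront x 8.0 y -50.5 bottom 30.1 | F along -0.6 lat -1.0 z -3.3 yawrel 0.001 w 0.0285
t 10.40 headfront x 11.6 y -50.5 bottom 30.1 | F along -3.4 lat 0.5 z -2.3 yawrel 0.001 w 0.0290
```

```bash
python3 -m creep '[[0,0.03,0,0,0],[0,0.06,0,0,0]]'>/dev/null; python3 st.py
python3 -m creep '[[0,0.03,0,0,0],[0,0.06,0,0,0]]'>/dev/null; python3 st.py
python3 -m creep '[[0,0.03,0,0,0],[0,0.06,0,0,0]]'>/dev/null; python3 st.py
```

```text
t 10.65 headfront x 14.0 y -50.9 bottom 29.7 | F along -4.9 lat -1.8 z -3.0 yawrel 0.001 w 0.0292
t 10.90 headfront x 17.7 y -50.9 bottom 29.7 | F along -6.2 lat -1.1 z -2.6 yawrel 0.001 w 0.0289
t 11.15 headfront x 21.1 y -50.9 bottom 29.6 | F along -7.7 lat -1.0 z -2.9 yawrel 0.001 w 0.0291
```

```bash
python3 -m creep '[[0,0.03,0,0,0],[0,0.05,0,0,0]]'>/dev/null; python3 st.py
python3 -m creep '[[0,-0.7,0,0,0],[0,-0.8,0,0,0],[0.9,-0.8,0,0,0],[1.69,-0.8,0,0,0],[1.69,-0.8,0,0,0]]'>/dev/null; python3 st.py
python3 -m creep '[[0,0.15,0,0,0],[0,0.3,0,0,0],[0,0.45,0,0,0],[0,0.53,0,0,0]]'>/dev/null; python3 st.py
```

```text
t 11.40 headfront x 23.8 y -51.0 bottom 29.5 | F along -7.5 lat -1.7 z -3.3 yawrel 0.001 w 0.0290
t 12.03 headfront x -22.6 y 55.1 bottom 30.4 | F along 0.3 lat -1.6 z -3.4 yawrel 0.006 w 0.0287
t 12.53 headfront x 9.9 y 50.4 bottom 30.0 | F along -0.5 lat 0.3 z -3.9 yawrel 0.000 w 0.0289
```

Now the left ear again. It should be at about 16 and can go to about 31.

```bash
python3 -m creep '[[0,0.03,0,0,0],[0,0.06,0,0,0],[0,0.09,0,0,0]]'>/dev/null; python3 st.py
python3 -m creep '[[0,0.03,0,0,0],[0,0.06,0,0,0],[0,0.09,0,0,0]]'>/dev/null; python3 st.py
python3 -m creep '[[0,0.03,0,0,0],[0,0.06,0,0,0]]'>/dev/null; python3 st.py
python3 -m creep '[[0,0.03,0,0,0],[0,0.06,0,0,0]]'>/dev/null; python3 st.py
```

```text
t 12.90 headfront x 14.4 y 51.0 bottom 30.1 | F along -0.4 lat -0.4 z -3.7 yawrel 0.001 w 0.0291
t 13.28 headfront x 18.9 y 51.0 bottom 29.8 | F along -4.9 lat 1.6 z -3.2 yawrel 0.002 w 0.0290
t 13.53 headfront x 22.2 y 51.0 bottom 29.7 | F along -7.8 lat 1.6 z -2.9 yawrel 0.002 w 0.0286
t 13.78 headfront x 25.6 y 51.1 bottom 29.6 | F along -8.5 lat 1.9 z -3.6 yawrel 0.002 w 0.0290
```

```bash
python3 -m creep '[[0,0.03,0,0,0],[0,0.06,0,0,0]]'>/dev/null; python3 st.py
python3 -m creep '[[0,0.03,0,0,0]]'>/dev/null; python3 st.py
python3 -m creep '[[0,-0.8,0,0,0],[0,-0.9,0,0,0],[-0.9,-0.9,0,0,0],[-1.69,-0.9,0,0,0],[-1.69,-0.9,0,0,0]]'>/dev/null; python3 st.py
python3 -m creep '[[0,0.15,0,0,0],[0,0.3,0,0,0],[0,0.45,0,0,0],[0,0.6,0,0,0],[0,0.64,0,0,0]]'>/dev/null; python3 st.py
```

```text
t 14.03 headfront x 28.7 y 51.3 bottom 29.5 | F along -10.0 lat 2.9 z -3.0 yawrel 0.002 w 0.0293
t 14.15 headfront x 30.5 y 51.4 bottom 29.5 | F along -11.2 lat 3.8 z -2.7 yawrel 0.002 w 0.0291
t 14.78 headfront x -21.2 y -54.4 bottom 30.0 | F along 0.1 lat 1.1 z -3.4 yawrel -0.004 w 0.0289
t 15.40 headfront x 17.5 y -50.2 bottom 30.0 | F along 0.2 lat 0.3 z -3.6 yawrel 0.001 w 0.0291
```

```bash
python3 -m creep '[[0,0.03,0,0,0],[0,0.06,0,0,0],[0,0.09,0,0,0]]'>/dev/null; python3 st.py
python3 -m creep '[[0,0.03,0,0,0],[0,0.06,0,0,0],[0,0.09,0,0,0]]'>/dev/null; python3 st.py
python3 -m creep '[[0,0.03,0,0,0],[0,0.06,0,0,0]]'>/dev/null; python3 st.py
python3 -m creep '[[0,0.03,0,0,0],[0,0.06,0,0,0]]'>/dev/null; python3 st.py
```

```text
t 15.78 headfront x 22.4 y -50.5 bottom 30.1 | F along -1.0 lat 0.0 z -2.9 yawrel 0.001 w 0.0288
t 16.15 headfront x 27.5 y -50.5 bottom 30.0 | F along -5.2 lat 0.1 z -2.6 yawrel 0.001 w 0.0290
t 16.40 headfront x 30.3 y -50.9 bottom 29.7 | F along -5.9 lat -0.8 z -3.6 yawrel 0.001 w 0.0287
t 16.65 headfront x 33.9 y -50.8 bottom 29.7 | F along -5.4 lat -1.7 z -3.7 yawrel 0.001 w 0.0288
```

```bash
python3 -m creep '[[0,0.03,0,0,0],[0,0.05,0,0,0]]'>/dev/null; python3 st.py
python3 -m creep '[[0,-0.9,0,0,0],[0,-1.05,0,0,0],[0.9,-1.05,0,0,0],[1.69,-1.05,0,0,0],[1.69,-1.05,0,0,0]]'>/dev/null; python3 st.py
python3 -m creep '[[0,0.2,0,0,0],[0,0.4,0,0,0],[0,0.6,0,0,0],[0,0.75,0,0,0]]'>/dev/null; python3 st.py
```

```text
t 16.90 headfront x 36.6 y -50.9 bottom 29.5 | F along -7.6 lat -1.2 z -3.1 yawrel 0.001 w 0.0292
t 17.52 headfront x -25.0 y 55.1 bottom 30.4 | F along 0.2 lat -0.8 z -3.7 yawrel 0.006 w 0.0285
t 18.02 headfront x 20.9 y 50.4 bottom 30.0 | F along 0.2 lat 0.9 z -4.1 yawrel 0.000 w 0.0293
```

```bash
python3 -m creep '[[0,0.04,0,0,0],[0,0.08,0,0,0],[0,0.12,0,0,0]]'>/dev/null; python3 st.py
python3 -m creep '[[0,0.03,0,0,0],[0,0.06,0,0,0],[0,0.09,0,0,0]]'>/dev/null; python3 st.py
python3 -m creep '[[0,0.03,0,0,0],[0,0.06,0,0,0]]'>/dev/null; python3 st.py
python3 -m creep '[[0,0.03,0,0,0],[0,0.06,0,0,0]]'>/dev/null; python3 st.py
```

```text
t 18.40 headfront x 26.9 y 51.0 bottom 30.1 | F along -0.6 lat -0.6 z -3.9 yawrel 0.001 w 0.0291
t 18.77 headfront x 31.9 y 50.9 bottom 30.0 | F along -6.2 lat 0.7 z -2.2 yawrel 0.001 w 0.0288
t 19.02 headfront x 34.8 y 51.0 bottom 29.7 | F along -7.6 lat 1.7 z -3.6 yawrel 0.002 w 0.0293
t 19.27 headfront x 38.2 y 51.2 bottom 29.6 | F along -6.9 lat 1.6 z -2.9 yawrel 0.002 w 0.0288
```

```bash
python3 -m creep '[[0,0.03,0,0,0],[0,0.05,0,0,0]]'>/dev/null; python3 st.py
python3 -m creep '[[0,-0.9,0,0,0],[0,-1.13,0,0,0],[-0.9,-1.13,0,0,0],[-1.69,-1.13,0,0,0],[-1.69,-1.13,0,0,0]]'>/dev/null; python3 st.py
python3 -m creep '[[0,0.2,0,0,0],[0,0.4,0,0,0],[0,0.6,0,0,0],[0,0.8,0,0,0],[0,0.87,0,0,0]]'>/dev/null; python3 st.py
```

```text
t 19.52 headfront x 41.1 y 51.3 bottom 29.6 | F along -4.1 lat 2.4 z -3.9 yawrel 0.002 w 0.0290
t 20.15 headfront x -24.9 y -54.3 bottom 30.0 | F along -0.1 lat 0.2 z -3.7 yawrel -0.004 w 0.0288
t 20.77 headfront x 27.9 y -50.2 bottom 29.9 | F along 0.6 lat 0.0 z -3.4 yawrel 0.001 w 0.0286
```

Now the right ear, from 37 to about 46.

```bash
python3 -m creep '[[0,0.04,0,0,0],[0,0.08,0,0,0],[0,0.11,0,0,0]]'>/dev/null; python3 st.py
python3 -m creep '[[0,0.03,0,0,0],[0,0.06,0,0,0],[0,0.09,0,0,0]]'>/dev/null; python3 st.py
python3 -m creep '[[0,0.03,0,0,0],[0,0.06,0,0,0]]'>/dev/null; python3 st.py
python3 -m creep '[[0,0.03,0,0,0]]'>/dev/null; python3 st.py
```

```text
t 21.15 headfront x 33.8 y -50.5 bottom 30.1 | F along -0.4 lat 0.0 z -4.1 yawrel 0.001 w 0.0290
t 21.52 headfront x 38.9 y -50.5 bottom 30.0 | F along -4.9 lat -0.1 z -3.1 yawrel 0.001 w 0.0290
t 21.77 headfront x 42.0 y -50.8 bottom 29.7 | F along -4.5 lat -0.6 z -3.7 yawrel 0.001 w 0.0289
t 21.90 headfront x 43.8 y -50.7 bottom 29.7 | F along -1.5 lat -0.2 z -3.1 yawrel 0.001 w 0.0291
```

```bash
python3 -m creep '[[0,0.03,0,0,0]]'>/dev/null; python3 st.py
python3 -m creep '[[0,-0.9,0,0,0],[0,-1.2,0,0,0],[0.9,-1.2,0,0,0],[1.69,-1.2,0,0,0],[1.69,-1.2,0,0,0]]'>/dev/null; python3 st.py
python3 -m creep '[[0,0.2,0,0,0],[0,0.4,0,0,0],[0,0.6,0,0,0],[0,0.8,0,0,0],[0,0.95,0,0,0]]'>/dev/null; python3 st.py
```

```text
t 22.02 headfront x 46.4 y -50.5 bottom 30.0 | F along -2.3 lat 0.4 z -3.9 yawrel 0.001 w 0.0290
t 22.65 headfront x -25.5 y 55.2 bottom 30.6 | F along -0.4 lat -1.0 z -3.6 yawrel 0.007 w 0.0292
t 23.27 headfront x 32.1 y 50.7 bottom 30.0 | F along 0.3 lat 0.4 z -3.1 yawrel 0.001 w 0.0291
```

```bash
python3 -m creep '[[0,0.05,0,0,0],[0,0.1,0,0,0],[0,0.13,0,0,0]]'>/dev/null; python3 st.py
python3 -m creep '[[0,0.03,0,0,0],[0,0.06,0,0,0]]'>/dev/null; python3 st.py
python3 -m creep '[[0,0.03,0,0,0],[0,0.05,0,0,0]]'>/dev/null; python3 st.py
python3 -m creep '[[0,0.02,0,0,0]]'>/dev/null; python3 st.py
```

```text
t 23.65 headfront x 39.0 y 51.0 bottom 30.1 | F along 0.1 lat 0.6 z -3.3 yawrel 0.001 w 0.0287
t 23.90 headfront x 42.6 y 51.0 bottom 30.1 | F along 0.1 lat -0.2 z -3.1 yawrel 0.001 w 0.0286
t 24.15 headfront x 45.4 y 51.0 bottom 30.0 | F along -1.9 lat 0.5 z -3.1 yawrel 0.001 w 0.0288
t 24.27 headfront x 46.7 y 51.0 bottom 30.0 | F along -2.3 lat 0.9 z -3.9 yawrel 0.001 w 0.0291
```

```bash
python3 -m creep '[[0,0.02,0,0,0]]'>/dev/null; python3 st.py
python3 -m creep '[[0,-0.9,0,0,0],[0,-1.2,-0.5,0,0],[0,-1.2,-1.5,0,0],[0,-1.2,-1.5,0,0]]'>/dev/null; python3 st.py
python3 go.py .415 -.2285 .18 .352
```

```text
t 24.40 headfront x 48.0 y 51.0 bottom 30.0 | F along -2.2 lat 1.1 z -4.2 yawrel 0.001 w 0.0294
t 24.90 headfront x -21.9 y 51.6 bottom 123.9 | F along 1.2 lat -0.4 z -4.4 yawrel 0.001 w 0.0290
[-7.593 -2.016  0.022] 10.229
```

```bash
python3 -m creep '[[-0.9,-0.2,0,1.2,0],[-1.8,-0.4,0,2.4,0],[-2.7,-0.7,0,3.6,0],[-3.6,-0.9,0,4.8,0],[-4.5,-1.2,0,6,0]]'>/dev/null; python3 st.py
python3 go.py .415 -.2285 .18 .352
```

```text
t 25.52 headfront x -96.0 y -221.1 bottom 119.8 | F along 1.5 lat -0.4 z -3.4 yawrel -0.842 w 0.0288
[-2.607  1.76  -0.02 ] 4.191
```

```bash
python3 -m creep '[[-0.7,0.4,0,1.2,0],[-1.4,0.9,0,2.4,0],[-2.0,1.3,0,3.4,0],[-2.6,1.75,0,4.2,0],[-2.6,1.75,0,4.2,0]]'>/dev/null
python3 -m creep '[[0,0,0,0,0],[0,0,0,0,0]]'>/dev/null
python3 go.py .415 -.2285 .0605 .352
python3 - <<'E'
from fit import *
F=np.load("F.npy");t=grab_frame("top");o=np.array([138,145]);raw=crop(t,138,145,228,245,4);A=raw.copy()
a=F.copy()
for B,col in((box(64,98,40,78,8,62),(0,0,255)),(box(64,98,-78,-40,8,62),(0,0,255)),(box(48,62,30,66,20,60),(255,0,0)),(box(48,62,-66,-30,20,60),(255,0,0)),(box(103,148,36,62,20,34),(0,160,0)),(box(103,148,-62,-36,20,34),(0,160,0))):wire(A,"top",F,B,4,o,col)
cv2.imwrite("pics/out.png",np.hstack([raw,A]))
E
```

```text
[-0.034  0.048  1.973] 0.043
```

View pics/out.png

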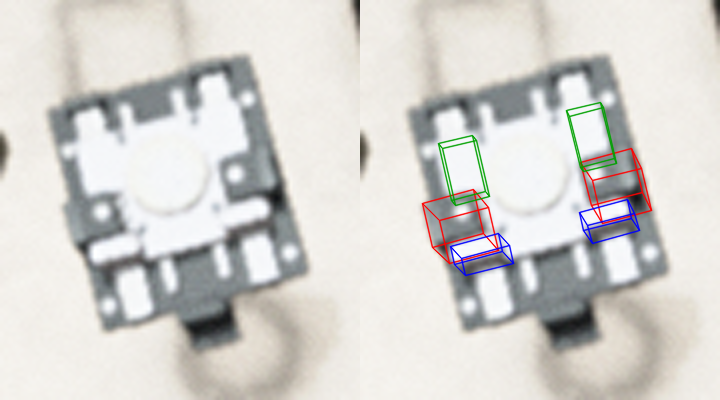

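Both ears are at about 48 mm of travel, against the overlay at 48, so the wings are clear of the pads (39 mm needed). The force drop while tapping agrees. Now I'll set the mallet down.

```bash
python3 -m creep '[[-0.03,0.05,0.8,0.04,0],[-0.03,0.05,1.6,0.04,0],[-0.03,0.05,1.9,0.04,0],[-0.03,0.05,1.95,0.04,0],[-0.03,0.05,1.95,0.04,0]]'
python3 -m creep '[[0,0,0.015,0,0],[0,0,0.03,0,0]]'
```

```text
clock: 27.08
position: [0.4156, -0.2292, 0.0627]
tool_rot: [3.141, -0.0, 0.351]
force: [-0.2, 0.2, -3.1]
grip_width: 0.029
finger_force: 96.1
clock: 27.32
position: [0.4155, -0.2295, 0.0609]
tool_rot: [3.141, -0.001, 0.351]
force: [0.0, 0.2, -3.8]
grip_width: 0.0291
finger_force: 96.1
```

```bash
python3 -m creep '[[0,0,0.015,0,0],[0,0,0.03,0,0]]'
python3 -m creep '[[0,0,0.01,0,0],[0,0,0.02,0,0]]'
```

```text
clock: 27.58
position: [0.4154, -0.2295, 0.0588]
tool_rot: [3.141, -0.001, 0.351]
force: [-6.2, 5.8, 30.3]
grip_width: 0.0289
finger_force: 99.5
clock: 27.82
position: [0.4154, -0.2294, 0.0587]
tool_rot: [3.141, -0.001, 0.351]
force: [-11.7, 7.4, 56.9]
grip_width: 0.0287
finger_force: 102.9
```

```bash
python3 -m creep '[[0,0,-0.03,0,0],[0,0,-0.03,0,0]]' 20
python3 -m creep '[[0,0,0,0,0.4],[0,0,0,0,0.6],[0,0,0,0,1],[0,0,0,0,1],[0,0,0,0,1]]'
python3 -m creep '[[0,0,-0.5,0,1],[0,0,-1.2,0,1],[0,0,-2,0,1],[0,0,-2.6,0,1]]'
python3 -m creep '[[-0.7,0.7,0,0,1],[-1.4,1.4,0,0,1],[-2,2.1,0,0,1],[-2,2.8,0,0,1],[-2,2.8,0,0,1]]'
python3 - <<'E'
from fit import *
s=grab_frame("side");t=grab_frame("top");Mp=np.load("M.npy")
A=crop(s,220,150,300,290,4);B=crop(t,300,220,390,290,5)
for b in(HEAD,HAND):wire(A,"side",Mp,b,4,np.array([220,150]),(0,0,255))
o=np.zeros((600,800,3),np.uint8);o[:560,:320]=A;o[:350,330:780]=B;cv2.imwrite("pics/end.png",o)
E
```

```text
clock: 28.08
position: [0.4152, -0.2294, 0.0592]
tool_rot: [3.141, -0.0, 0.351]
force: [-0.5, -0.4, -3.6]
grip_width: 0.0288
finger_force: 96.2
clock: 28.7
position: [0.4151, -0.2293, 0.0591]
tool_rot: [-3.142, -0.0, 0.351]
force: [0.1, -0.2, 0.3]
grip_width: 0.085
finger_force: 0.0
clock: 29.2
position: [0.4153, -0.2294, 0.2171]
tool_rot: [3.141, -0.001, 0.351]
force: [-0.2, -0.8, -0.2]
grip_width: 0.0855
finger_force: 0.0
clock: 29.82
position: [0.36, -0.4306, 0.2146]
tool_rot: [3.141, 0.0, 0.348]
force: [0.5, -0.1, 0.4]
grip_width: 0.0851
finger_force: 0.0
```

View pics/end.png

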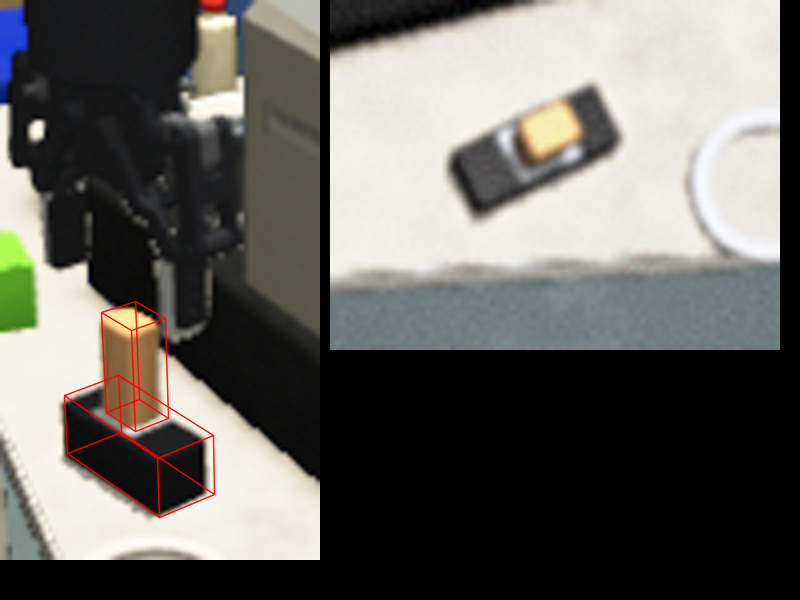

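The mallet stands upright where it started, at about (135,440) in the crop. The gripper is clear of it.

```bash
python3 -m creep '[[0,0,0,0,1],[0,0,0,0,1]]'>/dev/null; python3 -c "
from workcell import bot;print(bot.job_done())"
```

```text
the job is handed in; nothing more can be done
None
```

I tapped the carrier out to about 48 mm (the wings clear at 39 mm) with at most about 12 N measured, stood the mallet back upright on its head where it started, and handed the job in at about 30 s; the hand-in returned no verdict.

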